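# Open the pastry case at the empty tray and hold the gate wide

### The arm

A 6-joint arm with a two-finger parallel gripper is mounted at the origin on the work surface. World frame = base frame: x ahead of the robot, y to its left, z up, the work surface at z = 0. Lengths are in m, angles in rad, forces in N, time in s.
With the tool pointing down it reaches from about 0.3 to 0.85 m from the base axis. Payload 5.4 kg.
Tool frame: the origin (TCP) lies midway between the tips of the shut fingers; the grasp point (between the pads) lies 19 mm behind it; z points along the fingers, y is the line along which they close (so a half turn about z gives the same grasp; the last joint's range is limited). The gripper opens to 85 mm and grips with 20 to 120 N. Pads are 22 mm wide; open, the fingers measure 114 mm over their backs; the gripper's body (76 mm by 85 mm) begins 54 mm behind the grasp point. The pads swing forward as they close: fully open they stand 13 mm farther back than shut.
Start: joints at [1.107, 0.158, 1.597, -0, 1.386, -0.21], TCP at [0.144, 0.557, 0.231] pointing down, gripper open.
Joint ranges: [-2.91, 2.91], [-0.94, 2.29], [0.18, 2.7], [-1.29, 4.43], [0.17, 2.64], [-3, 3]. Speed limits (rad/s): [2.57, 2.57, 3.14, 3.14, 3.14, 3.14].

### API

Orientations are given as a unit quaternion [w, x, y, z].
In Python, from workcell import manip gives the robot as it stands.
- The arm moves only by the tool drive_tool, never from a script. Its argument "deltas" is a list of rows, each an object with "travel": the shift along the tool's x, y, z in mm, a list of three; "twist": the turn, a rotation vector about the tool's x, y, z in degrees, a list of three; "grip": the finger opening in mm, from 0 to 85.4. A call has 1 to 8 rows; each row shifts and turns the commanded pose from where the row before left it, along the tool's axes as they then stand; what a row does not reach is not made up. A row lasts 1/8 s, in which the tool goes at most 62.5 mm and 10.7 degrees, less where a joint would pass 70% of its speed; a pose out of reach is approached as far as the arm can. A call with a gripper value outside its range is refused whole. The fingers move at their own pace and stop on an object; "grip_force" is the grip in N (left out, the last holds). Time passes only in rows, so rows that do not move let the fingers close. It gives the time, the measured TCP pose, the force, the opening and the grip force at its end, in the units of the state.
- manip.sense(): the state, without advancing time (a new reading comes with each control period).
- manip.capture(name): name is "scene" or "top" or "wrist"; returns the picture (384x512x3 uint8, blue, green, red); there is no depth.
- manip.camera_info(name): a dict with "camera_matrix" (3x3 intrinsics, pixels), "world_from_camera" (4x4, takes a point from camera to world coordinates). Camera axes: x right, y down, z forward; pixel columns grow to the right and rows downward; lengths in m; the calibration is good to about 2 mm. A picture is of the moment at which its call begins: read the wrist's pose just before it. camera_info takes no time and is no camera call; for the wrist camera it gives the pose at the moment of the call.
- manip.hand_in(): hands the job in; it is judged then, once.
Trained networks look in the newest picture that a camera, given by its name, has taken for a name from the list of things; names that differ only in an ending like _2 or _b are one class to them, and where a whole thing is asked for, a point or a joint stands for the part that bears it (a point fixed in the world has none). Each returns a list of dicts, best first, with "conf" (0 to 1); they miss things now and then, are a little off and sometimes report something else, mostly with a low value. They report only what shows in the picture. A call takes as long as a camera call.
- manip.boxes_of(camera, label): "point" ([row, column] in pixels, amid what is visible of it).
- manip.cut_out(camera, label): "region" (384x512 bool, what is visible of it) and "point" ([row, column] in pixels, amid what is visible of it).
The state is a dict: "clock": time; "joint_positions": joint angles; "joint_vel": joint speeds; "tau": joint torques, N m; "position": TCP position; "eef_rot": TCP orientation; "ft_force": force on the tool from outside, world axes, zero at the start; "moment": the same for the moment, N m; "finger_gap": finger opening in m; "grip_force": force on a finger pad.
Only numpy, scipy, OpenCV 4.12 (cv2) and the standard library are available. Lean on these libraries where they do the work, as an engineer would, in place of code of your own. Each camera call takes 0.05 s, during which the arm holds its last target. There are 200 camera calls.

### The job

One of the two trays in the pastry case is empty and must be restocked: on the gate in front of the empty tray, squeeze the two tabs of the catch at the gate's free end (by the middle of the case) fully together, and after that the two tabs of the catch at its hinge end. Then take that gate by its upright bar, swing it out past its detent to wide open, about square to the case's front, and finish while still holding it there with the gripper. Leave the other gate shut with its catches out, and do not disturb the things standing on the counter.

Things in the scene. Friction and masses are not known exactly. Their poses are not given: they have to be found in the camera images.
- case: Low two-bay pastry case fixed on the counter, 280 deep x 450 wide x 207 mm high, aluminium and clear panels. Origin: on the counter under the middle of its front; x points into the case, y left, z up. Both shut gates lie in the plane x = 0, left gate at y > 0, right gate at y < 0. The top front rail (x -16 to +30 mm, top at z = 207 mm) above them carries four catches, two per gate.
- empty_tray: The empty aluminium tray, 200 x 180 x 18 mm, lying in one of the two bays (centre 145 mm behind the front, 107 mm left or right of the case's middle). Origin: centre of its underside. The side on which it lies says which gate to open.
- full_tray: The same tray filled with nine brown rolls, in the other bay. Origin: centre of its underside.
- left_gate: The left gate, a clear panel in an aluminium frame, 200 mm wide, z 56 to 190 mm, 0.6 kg, on a vertical hinge at the left end of the case; its free edge is at the case's middle. Origin: on the vertical hinge axis at counter height, 213 mm left of the case's middle in the front plane; axes as the case's when shut.
- left_gate_angle (a joint): Angle of the left gate in rad: 0 shut, grows as its free edge swings towards the robot (clockwise from above), 1.57 square to the front, stop at 1.65. Locked until both its catches are squeezed. A light spring closes it (under 2 N at the bar); a ball detent resists from about 0.45 to 0.9 (3 to 7 N at the bar in all). Let go beyond that, it falls back to rest ajar on the detent near 0.9.
- left_handle (a point): Grip point on the left gate's handle, an upright round steel bar, 12 mm in diameter, z = 70 to 255 mm, 41 mm in front of the gate, 168 mm along it from the hinge (45 mm left of the case's middle when shut). The point is on the bar's axis at z = 235 mm, above gate and rail, where the bar is free all round. Moves with the gate.
- left_free_catch (a point): Catch at the free end of the left gate, 50 mm left of the case's middle, on the rail, 10 mm behind the front plane. Two upright steel tabs, 6 thick x 24 mm, z = 208 to 243 mm, stand left and right of a fixed black block (12 mm wide, top at z = 228 mm); 44 mm over the tabs' outsides, 28 mm when squeezed home. This point is midway between the tabs at z = 228 mm.
- left_free_tab (a joint): Squeeze of that catch in m: how far each of its two tabs has slid towards the block along the case's y, 0 out (locked), 0.008 home. The two tabs are geared together and move equally; the squeeze takes about 8 N and they stay where they are left (no spring back).
- left_hinge_catch (a point): Catch at the hinge end of the left gate, 150 mm left of the case's middle, on the rail, 10 mm behind the front plane. Two upright steel tabs, 6 thick x 24 mm, z = 208 to 243 mm, stand left and right of a fixed black block (12 mm wide, top at z = 228 mm); 44 mm over the tabs' outsides, 28 mm when squeezed home. This point is midway between the tabs at z = 228 mm.
- left_hinge_tab (a joint): Squeeze of that catch in m: how far each of its two tabs has slid towards the block along the case's y, 0 out (locked), 0.008 home. The two tabs are geared together and move equally; the squeeze takes about 8 N and they stay where they are left (no spring back).
- right_gate: The right gate, a clear panel in an aluminium frame, 200 mm wide, z 56 to 190 mm, 0.6 kg, on a vertical hinge at the right end of the case; its free edge is at the case's middle. Origin: on the vertical hinge axis at counter height, 213 mm right of the case's middle in the front plane; axes as the case's when shut.
- right_gate_angle (a joint): Angle of the right gate in rad: 0 shut, grows as its free edge swings towards the robot (anticlockwise from above), 1.57 square to the front, stop at 1.65. Locked until both its catches are squeezed. A light spring closes it (under 2 N at the bar); a ball detent resists from about 0.45 to 0.9 (3 to 7 N at the bar in all). Let go beyond that, it falls back to rest ajar on the detent near 0.9.
- right_handle (a point): Grip point on the right gate's handle, an upright round steel bar, 12 mm in diameter, z = 70 to 255 mm, 41 mm in front of the gate, 168 mm along it from the hinge (45 mm right of the case's middle when shut). The point is on the bar's axis at z = 235 mm, above gate and rail, where the bar is free all round. Moves with the gate.
- right_free_catch (a point): Catch at the free end of the right gate, 50 mm right of the case's middle, on the rail, 10 mm behind the front plane. Two upright steel tabs, 6 thick x 24 mm, z = 208 to 243 mm, stand left and right of a fixed black block (12 mm wide, top at z = 228 mm); 44 mm over the tabs' outsides, 28 mm when squeezed home. This point is midway between the tabs at z = 228 mm.
- right_free_tab (a joint): Squeeze of that catch in m: how far each of its two tabs has slid towards the block along the case's y, 0 out (locked), 0.008 home. The two tabs are geared together and move equally; the squeeze takes about 8 N and they stay where they are left (no spring back).
- right_hinge_catch (a point): Catch at the hinge end of the right gate, 150 mm right of the case's middle, on the rail, 10 mm behind the front plane. Two upright steel tabs, 6 thick x 24 mm, z = 208 to 243 mm, stand left and right of a fixed black block (12 mm wide, top at z = 228 mm); 44 mm over the tabs' outsides, 28 mm when squeezed home. This point is midway between the tabs at z = 228 mm.
- right_hinge_tab (a joint): Squeeze of that catch in m: how far each of its two tabs has slid towards the block along the case's y, 0 out (locked), 0.008 home. The two tabs are geared together and move equally; the squeeze takes about 8 N and they stay where they are left (no spring back).
- tongs: Bystander: steel serving tongs, 230 mm long, lying flat in front of the left gate (under 20 mm high). Origin: centre of its underside.
- spatula: Bystander: spatula, 200 mm long, lying flat in front of the right gate. Origin: centre of its underside.
- card_stand: Bystander: small stand with a blank card, 60 mm wide, 46 mm high, in front of the case's middle. Origin: centre of its underside.
- jam: Bystander: jar, 68 mm across, 90 mm high, left of the case. Origin: centre of its underside.
- mug: Bystander: white mug, 80 mm across, 90 mm high, right of the case. Origin: centre of its underside.
- pastry_box: Bystander: cardboard pastry box, 165 x 145 x 82 mm, farther left. Origin: centre of its underside.
- plate: Bystander: white plate, 170 mm across, farther right. Origin: centre of its underside.

How it is judged:
On the way, in this order (a step that is already met when the one before it is completed fails the run):
1. both tabs of the free-end catch above the empty tray's gate are squeezed in (over 6 mm of 8) (((y of empty_tray in the frame of case above 0 m and value of joint left_free_tab above 0.006 m) or (y of empty_tray in the frame of case below 0 m and value of joint right_free_tab above 0.006 m))), for 0.1 s.
2. then both tabs of that gate's hinge-end catch are squeezed in (over 6 mm of 8) (((y of empty_tray in the frame of case above 0 m and value of joint left_hinge_tab above 0.006 m) or (y of empty_tray in the frame of case below 0 m and value of joint right_hinge_tab above 0.006 m))), for 0.1 s.
3. that gate is swung past its detent (beyond 1.0 rad) with the fingers on it (((y of empty_tray in the frame of case above 0 m and value of joint left_gate_angle above 1 rad and contact force between the fingers and left_gate above 0.5 N) or (y of empty_tray in the frame of case below 0 m and value of joint right_gate_angle above 1 rad and contact force between the fingers and right_gate above 0.5 N))), for 0.1 s.
At the end, for the whole second after the job is handed in: The gate in front of the empty tray is open beyond 1.2 rad (about 70 degrees or more) and still (under 0.15 rad/s), with the fingers pressing on it (over 0.5 N), all its catch tabs still in (over 6 mm); the other gate is shut (under 0.08 rad) and its tabs are out (under 5 mm) (((y of empty_tray in the frame of case above 0 m and value of joint left_gate_angle above 1.2 rad and velocity of joint left_gate_angle between -0.15 and 0.15 rad/s and contact force between the fingers and left_gate above 0.5 N and value of joint each of left_free_tab, left_hinge_tab above 0.006 m and value of joint right_gate_angle below 0.08 rad and value of joint each of right_free_tab, right_hinge_tab below 0.005 m) or (y of empty_tray in the frame of case below 0 m and value of joint right_gate_angle above 1.2 rad and velocity of joint right_gate_angle between -0.15 and 0.15 rad/s and contact force between the fingers and right_gate above 0.5 N and value of joint each of right_free_tab, right_hinge_tab above 0.006 m and value of joint left_gate_angle below 0.08 rad and value of joint each of left_free_tab, left_hinge_tab below 0.005 m))); the arm keeps its last pose, push and grip.
It fails at once if the other gate is opened (0.1 rad) or one of its catch tabs pushed in (6 mm) ((y of empty_tray in the frame of case above 0 m and (value of joint right_gate_angle above 0.1 rad or value of joint any of right_free_tab, right_hinge_tab above 0.006 m)) or (y of empty_tray in the frame of case below 0 m and (value of joint left_gate_angle above 0.1 rad or value of joint any of left_free_tab, left_hinge_tab above 0.006 m))).
It fails at once if a thing standing on the counter is moved more than 30 mm (distance of any of tongs, spatula, card_stand, jam, mug, pastry_box, plate from where it was at the start of the episode above 0.03 m).
It also fails if it takes over 58 s, if anything falls off the work surface, if the arm or the gripper's body presses on something with over 40 N, if the wrist force passes 120 N, or if a joint passes its speed limit or range.

## Working session

There is one attempt and no reset: what is moved stays moved. The work goes in short steps, Python scripts to look and compute and a tool call to move; the robot and the scene stay as the last step left them, time stands still between calls to the robot, and variables do not carry over. Pictures are saved under pics/ and viewed, at most 10 in all, crops included, and the job is handed in when it is done.

Besides the shell and the picture viewer there is one more tool, called after "Request:" as name(argument=value, ...) on one line, values as JSON. drive_tool: Moves the arm, as the interface text tells. Its arguments: {"type":"object","properties":{"deltas":{"type":"array","items":{"type":"object","properties":{"travel":{"type":"array","items":{"type":"number"}},"twist":{"type":"array","items":{"type":"number"}},"grip":{"type":"number"}}}},"grip_force":{"type":"number"}},"required":["deltas"]}

```bash
mkdir -p pics; cat > h.py <<'E'
from workcell import manip
import numpy as np, cv2
def cam(n):
    i=manip.camera_info(n); return np.array(i["camera_matrix"]),np.array(i["world_from_camera"])
def ray(n,rc,z):
    K,T=cam(n); d=T[:3,:3]@np.linalg.inv(K)@[rc[1],rc[0],1]; o=T[:3,3]
    return o+d*(z-o[2])/d[2]
def proj(n,P):
    K,T=cam(n); c=(np.linalg.inv(T)@np.c_[P,np.ones(len(P))].T)[:3]; p=K@c; return (p[:2]/p[2]).T
E
python3 - <<'E'
from h import *
a=manip.capture("scene");b=manip.capture("top")
cv2.imwrite("pics/a.png",np.vstack([a,b])[:, :] if 0 else cv2.resize(np.hstack([a,b]),(800,300)))
cv2.imwrite("pics/top.png",cv2.resize(b,(800,600)))
for l,z in [("case",.207),("empty_tray",.1),("full_tray",.1),("left_handle",.235),("right_handle",.235),("left_free_catch",.235),("left_hinge_catch",.235),("right_free_catch",.235),("right_hinge_catch",.235),("card_stand",.02)]:
    for c in ("top","scene"):
        for r in manip.boxes_of(c,l)[:2]: print(l,c,np.round(r["point"],1),round(r["conf"],2),np.round(ray(c,r["point"],z),3))
print(manip.sense()["clock"], cam("top")[1].round(3).tolist())
E
```

```text
case top [145.9 265.1] 0.78 [ 0.719 -0.033  0.207]
case scene [161.9 243.7] 0.9 [ 0.71  -0.017  0.207]
case scene [204.2 234.1] 0.74 [0.568 0.099 0.207]
empty_tray top [147.2 266.1] 0.54 [ 0.745 -0.039  0.1  ]
empty_tray top [193.4 291. ] 0.21 [ 0.59  -0.116  0.1  ]
empty_tray scene [202.8 231.9] 0.63 [0.624 0.083 0.1  ]
empty_tray scene [163.6 247.8] 0.39 [ 0.751 -0.057  0.1  ]
full_tray top [145.7 268. ] 0.58 [ 0.75  -0.046  0.1  ]
full_tray scene [186.2 282.8] 0.72 [ 0.593 -0.131  0.1  ]
left_handle top [186.7 232.7] 0.85 [0.587 0.066 0.235]
left_handle top [190.4 290.4] 0.46 [ 0.574 -0.104  0.235]
left_handle scene [201.8 229.6] 0.73 [0.572 0.114 0.235]
right_handle top [191.4 291.5] 0.6 [ 0.571 -0.107  0.235]
right_handle scene [183.5 284.1] 0.98 [ 0.543 -0.098  0.235]
right_handle scene [186.3 377.8] 0.73 [ 0.37  -0.397  0.235]
left_free_catch top [147.  265.4] 0.94 [ 0.707 -0.033  0.235]
left_free_catch scene [163.1 244.5] 0.59 [ 0.69  -0.009  0.235]
left_hinge_catch top [146.2 263.4] 0.9 [ 0.71  -0.027  0.235]
left_hinge_catch scene [167.  247.2] 0.83 [ 0.67  -0.01   0.235]
left_hinge_catch scene [224.7 270.5] 0.41 [0.423 0.028 0.235]
right_free_catch top [146.  266.5] 0.71 [ 0.71  -0.036  0.235]
right_free_catch top [184.4 232.8] 0.64 [0.594 0.065 0.235]
right_free_catch scene [165.8 249.5] 0.73 [ 0.67  -0.02   0.235]
right_hinge_catch top [144.2 267. ] 0.66 [ 0.716 -0.038  0.235]
right_hinge_catch top [223.2 260.7] 0.51 [ 0.478 -0.015  0.235]
right_hinge_catch scene [164.2 246. ] 0.96 [ 0.683 -0.012  0.235]
card_stand top [224.4 261.3] 0.73 [ 0.5  -0.02  0.02]
card_stand scene [182.9 281.1] 0.48 [ 0.644 -0.158  0.02 ]
1.1 [[-0.015, -0.982, 0.188, 0.301], [-1.0, 0.014, -0.003, 0.009], [0.001, -0.188, -0.982, 1.671], [0.0, 0.0, 0.0, 1.0]]
```

View pics/a.png

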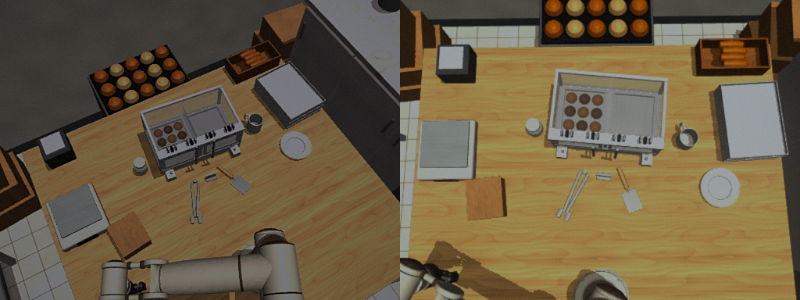

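View pics/top.png

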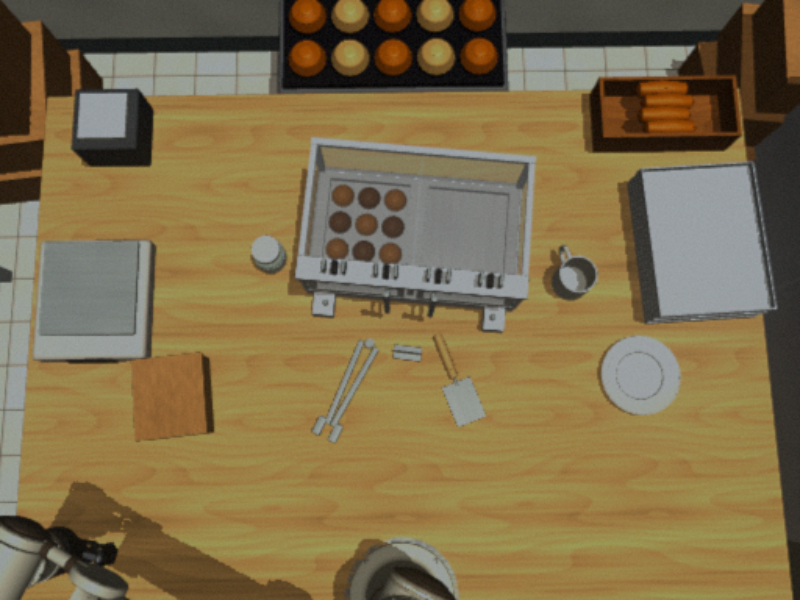

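The full tray (nine rolls, ~(365,225)) is in the left bay and the empty one (~(465,225)) in the right, so it is the right gate. The right catches are at ~(437,276) and (489,281) in the top view, and the right bar is at ~(432,303).

```bash
python3 - <<'E'
from h import *
b=manip.capture("top")
c=cv2.resize(b[160:210,186:346],(800,250),interpolation=cv2.INTER_CUBIC)
# case pose guess from pixels of blocks
px=np.array([[334,267],[386,271],[437,276],[489,281]])/1.5625
w=np.array([ray("top",[p[1],p[0]],.235) for p in px]);print(w.round(3))
u=w[0]-w[3]; yaw=np.arctan2(-u[0],u[1]); print("yaw",yaw,np.linalg.norm(u))
ex=np.array([np.cos(yaw),np.sin(yaw),0]);o=w.mean(0)-.010*ex;print("case",o)
ey=np.array([-ex[1],ex[0],0]);o[2]=0
P=[]
for y in(-.15,-.05,.05,.15):
  for s in(-.019,.019): P.append(o+.01*ex+(y+s)*ey+[0,0,.243])
for y in(-.045,.045):P.append(o-.041*ex+y*ey+[0,0,.255])
for y in(-.225,.225):
  for x in(-.016,.03):P.append(o+x*ex+y*ey+[0,0,.207])
for p in proj("top",np.array(P)): cv2.circle(c,tuple(int(v) for v in ((p-[186,160]+.5)*5)),3,(0,0,255),1)
cv2.imwrite("pics/c.png",c)
E
```

```text
[[ 0.636  0.121  0.235]
 [ 0.627  0.023  0.235]
 [ 0.616 -0.074  0.235]
 [ 0.605 -0.172  0.235]]
yaw -0.10692510057020059 0.2948242276577448
case [ 0.61084712 -0.02412118  0.235     ]
```

View pics/c.png

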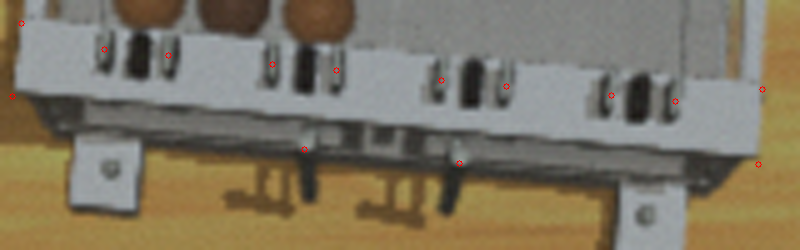

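Model projection matches within ~2 mm. I move above the case for a wrist look.

```bash
cat >> h.py <<'E'
from scipy.spatial.transform import Rotation as Ro
def rot(s): q=s["eef_rot"]; return Ro.from_quat([q[1],q[2],q[3],q[0]])
def plan(p,yaw,flip=0):
    """delta in the tool's current axes (mm) and twist (deg) to pose p, tool down, tool x at heading yaw"""
    s=manip.sense(); R=rot(s); T=Ro.from_euler("z",yaw+flip*np.pi)*Ro.from_euler("x",np.pi)
    print("t",s["clock"],"pos",np.round(s["position"],4),"gap",s["finger_gap"],"F",np.round(s["ft_force"],1))
    print("travel",(R.inv().apply(np.array(p)-s["position"])*1e3).round(1),"twist",np.degrees((R.inv()*T).as_rotvec()).round(2))
E
python3 - <<'E'
from h import *
s=manip.sense();print(s["joint_positions"],rot(s).as_matrix().round(3).tolist())
for f in(0,1):plan([.55,-.08,.36],-.107,f)
R=rot(s);K,T=cam("wrist");print((R.inv().apply(T[:3,3]-s["position"])).round(3),(R.inv().as_matrix()@T[:3,:3]).round(2).tolist())
E
```

```text
[ 1.10689445e+00  1.58394199e-01  1.59702661e+00  8.54234388e-06
  1.38619296e+00 -2.10110232e-01] [[-0.968, 0.251, -0.0], [0.251, 0.968, -0.0], [0.0, -0.0, -1.0]]
t 1.15 pos [0.1444 0.5566 0.2313] gap 0.08541110235294526 F [-0.1  0.3 -0.4]
travel [-552.4 -514.3 -128.7] twist [ -0.     0.   171.59]
t 1.15 pos [0.1444 0.5566 0.2313] gap 0.08541110235294526 F [-0.1  0.3 -0.4]
travel [-552.4 -514.3 -128.7] twist [-0.   -0.   -8.41]
[ 0.072  0.002 -0.141] [[0.0, -0.96, -0.28], [1.0, 0.0, 0.0], [-0.0, -0.28, 0.96]]
```

Request:
drive_tool(deltas=[{"travel": [0,0,-60],"grip": 85},{"travel": [-30,-28,-30],"grip": 85},{"travel": [-38,-35,-39],"grip": 85},{"travel": [-38,-35,0],"grip": 85},{"travel": [-38,-35,0],"grip": 85},{"travel": [-38,-35,0],"grip": 85},{"travel": [-38,-35,0],"grip": 85},{"travel": [-38,-35,0],"grip": 85}])

```text
validation failed for argument at $.de...
```

Request:
drive_tool(deltas=[{"travel": [-38,-35,0],"grip": 85},{"travel": [-38,-35,0],"grip": 85},{"travel": [-38,-35,0],"grip": 85},{"travel": [-38,-35,0],"grip": 85},{"travel": [-38,-35,0],"grip": 85},{"travel": [-38,-35,0],"grip": 85},{"travel": [-38,-35,0],"grip": 85},{"travel": [-28,-31,0],"twist": [0,0,-8.4],"grip": 85}])

```text
validation failed for argument at $.de...
```

Request:
drive_tool(deltas=[{"grip": 85},{"grip": 85}])

```text
validation failed for argument at $.de...
```

```bash
python3 - <<'E'
from h import *
plan([.55,-.08,.36],-.107,1)
b=manip.capture("wrist")
o=np.array([.6108,-.0241,0]);yaw=-.107
ex=np.array([np.cos(yaw),np.sin(yaw),0]);ey=np.array([-ex[1],ex[0],0])
P=[]
for y in(-.15,-.05,.05,.15):
  for s in(-.022,-.016,.016,.022):
    for d in (-.012,.012): P.append(o+(.01+d)*ex+(y+s)*ey+[0,0,.243])
for y in(-.045,.045):P.append(o-.041*ex+y*ey+[0,0,.255])
for y in(-.225,.225):
  for x in(-.016,.03):P.append(o+x*ex+y*ey+[0,0,.207])
c=cv2.resize(b,(800,600));cv2.imwrite("pics/wraw.png",b)
for p in proj("wrist",np.array(P)): cv2.circle(c,tuple(int(v) for v in ((p+.5)*1.5625)),2,(0,0,255),-1)
cv2.imwrite("pics/w.png",c)
E
```

```text
t 1.15 pos [0.1444 0.5566 0.2313] gap 0.08541110235294526 F [-0.1  0.3 -0.4]
travel [-552.4 -514.3 -128.7] twist [-0.   -0.   -8.41]
```

View pics/w.png

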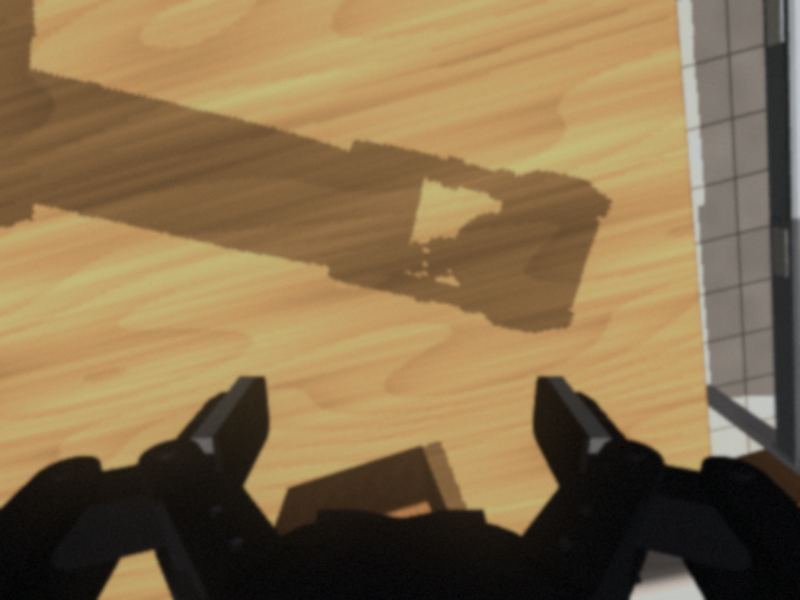

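The moves were refused (all row fields needed), so the arm is still at the start; the picture shows bare counter.

Request:
drive_tool(deltas=[{"travel": [0,0,-60],"twist": [0,0,0],"grip": 85},{"travel": [-30,-28,-30],"twist": [0,0,0],"grip": 85},{"travel": [-38,-35,-39],"twist": [0,0,0],"grip": 85},{"travel": [-38,-35,0],"twist": [0,0,0],"grip": 85},{"travel": [-38,-35,0],"twist": [0,0,0],"grip": 85},{"travel": [-38,-35,0],"twist": [0,0,0],"grip": 85},{"travel": [-38,-35,0],"twist": [0,0,0],"grip": 85},{"travel": [-38,-35,0],"twist": [0,0,0],"grip": 85}], grip_force=40)

```text
clock: 2.2
position: [0.334, 0.2614, 0.3591]
eef_rot: [0.0, 0.126, 0.992, 0.0]
ft_force: [1.1, 0.3, -1.1]
finger_gap: 0.0852
grip_force: 0.0
```

Request:
drive_tool(deltas=[{"travel": [-38,-35,0],"twist": [0,0,0],"grip": 85},{"travel": [-38,-35,0],"twist": [0,0,0],"grip": 85},{"travel": [-38,-35,0],"twist": [0,0,0],"grip": 85},{"travel": [-38,-35,0],"twist": [0,0,0],"grip": 85},{"travel": [-38,-35,0],"twist": [0,0,0],"grip": 85},{"travel": [-38,-35,0],"twist": [0,0,0],"grip": 85},{"travel": [-28,-31,0],"twist": [0,0,-8.4],"grip": 85},{"travel": [0,0,0],"twist": [0,0,0],"grip": 85}], grip_force=40)

```text
clock: 3.2
position: [0.5212, -0.0369, 0.3582]
eef_rot: [-0.001, 0.055, 0.998, -0.0]
ft_force: [-0.3, 0.7, -0.3]
finger_gap: 0.0849
grip_force: 0.0
```

```bash
cat > ov.py <<'E'
from h import *
import sys
def model(o,yaw):
    ex=np.array([np.cos(yaw),np.sin(yaw),0]);ey=np.array([-ex[1],ex[0],0]);P=[]
    for y in(-.15,-.05,.05,.15):
      for s in(-.022,-.016,.016,.022):
        for d in (-.012,.012): P.append(o+(.01+d)*ex+(y+s)*ey+[0,0,.243])
    for y in(-.045,.045):P.append(o-.041*ex+y*ey+[0,0,.255])
    for y in(-.225,.225):
      for x in(-.016,.03):P.append(o+x*ex+y*ey+[0,0,.207])
    return np.array(P)
def overlay(o,yaw,name):
    b=manip.capture("wrist");c=cv2.resize(b,(800,600));cv2.imwrite("pics/raw_"+name,b)
    for p in proj("wrist",model(o,yaw)): cv2.circle(c,tuple(int(v) for v in ((p+.5)*1.5625)),2,(0,0,255),-1)
    cv2.imwrite("pics/"+name,c)
E
python3 - <<'E'
from ov import *
plan([.55,-.08,.36],-.107,1)
overlay(np.array([.6108,-.0241,0]),-.107,"w1.png")
np.save("Tw.npy",cam("wrist")[1])
E
```

```text
t 3.2 pos [ 0.5212 -0.0369  0.3582] gap 0.08491977993179671 F [-0.3  0.7 -0.3]
travel [-33.3 -39.6  -1.8] twist [-0.01 -0.07 -0.2 ]
```

View pics/w1.png

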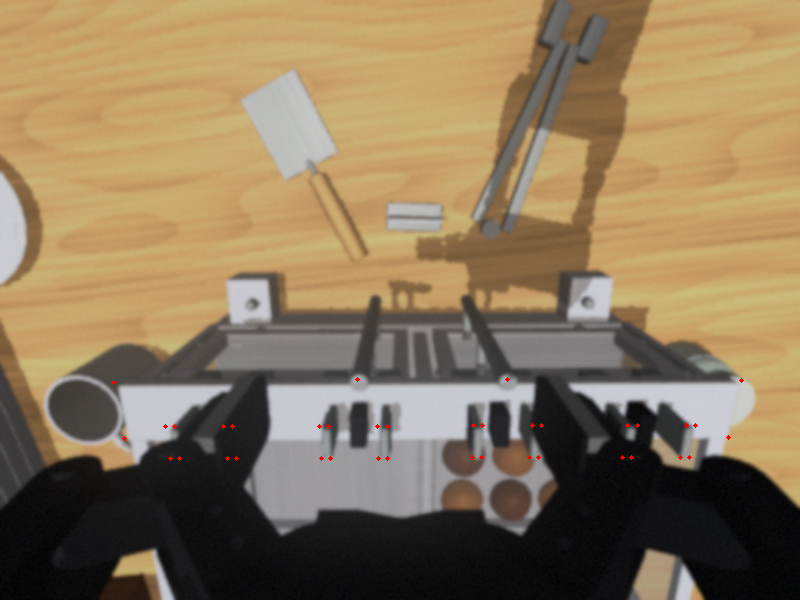

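The overlay fits well: bar tops coincide at (358,380) and (507,381), and the right free catch is at (358,425), within ~2 mm. I go closer over the right free catch.

Request:
drive_tool(deltas=[{"travel": [-33,-9,0],"twist": [0,0,0],"grip": 85},{"travel": [-33,-9,20],"twist": [0,0,0],"grip": 85},{"travel": [-32,-10,30],"twist": [0,0,0],"grip": 85},{"travel": [0,0,30],"twist": [0,0,0],"grip": 85},{"travel": [0,0,0],"twist": [0,0,0],"grip": 85}])

```text
clock: 3.88
position: [0.6135, -0.0713, 0.2761]
eef_rot: [-0.003, 0.053, 0.999, 0.001]
ft_force: [-0.6, 0.3, 0.8]
finger_gap: 0.0854
grip_force: 0.0
```

```bash
python3 - <<'E'
from ov import *
plan([.6155,-.0749,.214],-.107,1)
overlay(np.array([.6108,-.0241,0]),-.107,"w2.png")
E
```

```text
t 3.875 pos [ 0.6135 -0.0713  0.2761] gap 0.08544327287870507 F [-0.6  0.3  0.8]
travel [-2.8 -3.5 62.1] twist [ 0.09 -0.35  0.02]
```

View pics/w2.png

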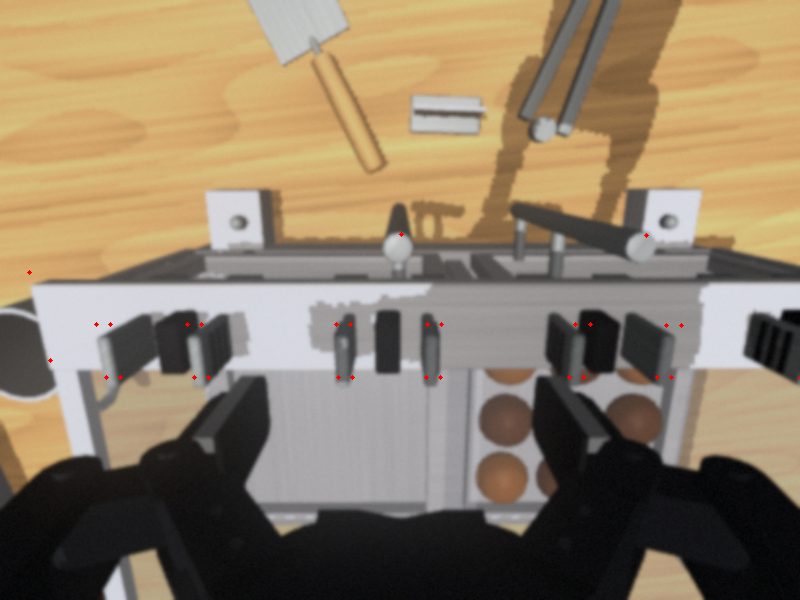

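The right free catch is between the fingers: tab ends at (345,381) and (432,383), bar top at (398,246). I refine the case pose from these.

```bash
python3 - <<'E'
from h import *
from scipy.optimize import least_squares
px=np.array([[107,380],[196,381],[345,381],[432,383],[576,380],[664,377],[398,246],[641,244]])/1.5625-.5
L=np.array([[.022,y,.243] for y in(-.169,-.131,-.069,-.031,.031,.069)]+[[-.041,-.045,.255],[-.041,.045,.255]])
def f(v):
    R=Ro.from_euler("z",v[2]).as_matrix(); return proj("wrist",L@R.T+[v[0],v[1],0])-px
r=least_squares(lambda v:f(v).ravel(),[.611,-.024,-.107],loss="soft_l1");v=r.x
print(v.round(4),f(v).round(1).tolist())
R=Ro.from_euler("z",v[2]).as_matrix()
for q in([.01,-.05,0],[.01,-.15,0],[-.041,-.045,0],[0,-.213,0]):print(q,(R@q+[v[0],v[1],0]).round(4))
plan((R@[.010,-.05,0])+[v[0],v[1],.214],v[2],1)
E
```

```text
[ 0.6126 -0.0253 -0.107 ] [[3.2, 0.8], [2.5, 0.2], [-1.2, 0.3], [-0.7, -1.0], [-1.3, 1.0], [-1.5, 3.0], [0.2, -3.8], [1.0, -2.3]]
[0.01, -0.05, 0] [ 0.6172 -0.0761  0.    ]
[0.01, -0.15, 0] [ 0.6065 -0.1755  0.    ]
[-0.041, -0.045, 0] [ 0.567  -0.0657  0.    ]
[0, -0.213, 0] [ 0.5898 -0.2371  0.    ]
t 3.925 pos [ 0.6144 -0.0717  0.2787] gap 0.0849883579039226 F [-0.1 -0.3  0.6]
travel [-3.3 -4.1 64.7] twist [ 0.03 -0.11  0.02]
```

Request:
drive_tool(deltas=[{"travel": [-3,-3.5,20],"twist": [0,0,0],"grip": 85},{"travel": [0,0,30],"twist": [0,0,0],"grip": 85},{"travel": [0,0,14],"twist": [0,0,0],"grip": 85},{"travel": [0,0,0],"twist": [0,0,0],"grip": 60},{"travel": [0,0,0],"twist": [0,0,0],"grip": 48},{"travel": [0,0,0],"twist": [0,0,0],"grip": 48}], grip_force=30)

```text
clock: 4.68
position: [0.6185, -0.077, 0.2165]
eef_rot: [0.001, 0.054, 0.999, -0.0]
ft_force: [1.1, 0.6, 0.7]
finger_gap: 0.0479
grip_force: 0.0
```

Request:
drive_tool(deltas=[{"travel": [0,0,0],"twist": [0,0,0],"grip": 36},{"travel": [0,0,0],"twist": [0,0,0],"grip": 26},{"travel": [0,0,0],"twist": [0,0,0],"grip": 26},{"travel": [0,0,0],"twist": [0,0,0],"grip": 26},{"travel": [0,0,0],"twist": [0,0,0],"grip": 26}], grip_force=40)

```text
clock: 5.3
position: [0.6186, -0.078, 0.2174]
eef_rot: [0.002, 0.054, 0.999, -0.001]
ft_force: [-1.7, -3.6, 7.3]
finger_gap: 0.0267
grip_force: 30.8
```

Free catch squeezed (gap 27 mm). On to the hinge catch.

Request:
drive_tool(deltas=[{"travel": [0,0,0],"twist": [0,0,0],"grip": 80},{"travel": [0,0,0],"twist": [0,0,0],"grip": 80},{"travel": [0,0,0],"twist": [0,0,0],"grip": 80},{"travel": [0,0,-40],"twist": [0,0,0],"grip": 80},{"travel": [0,0,-25],"twist": [0,0,0],"grip": 80},{"travel": [0,-50,0],"twist": [0,0,0],"grip": 80},{"travel": [0,-50,0],"twist": [0,0,0],"grip": 80},{"travel": [0,0,0],"twist": [0,0,0],"grip": 80}], grip_force=40)

```text
clock: 6.3
position: [0.6064, -0.1792, 0.2794]
eef_rot: [-0.0, 0.056, 0.998, -0.0]
ft_force: [-0.4, 0.3, -0.1]
finger_gap: 0.0801
grip_force: 0.0
```

```bash
python3 - <<'E'
from ov import *
plan([.6065,-.1755,.216],-.107,1)
overlay(np.array([.6126,-.0253,0]),-.107,"w3.png")
E
```

```text
t 6.3 pos [ 0.6064 -0.1792  0.2794] gap 0.08010985448117053 F [-0.4  0.3 -0.1]
travel [ 0.2  3.7 63.4] twist [-0.02 -0.04 -0.25]
```

View pics/w3.png

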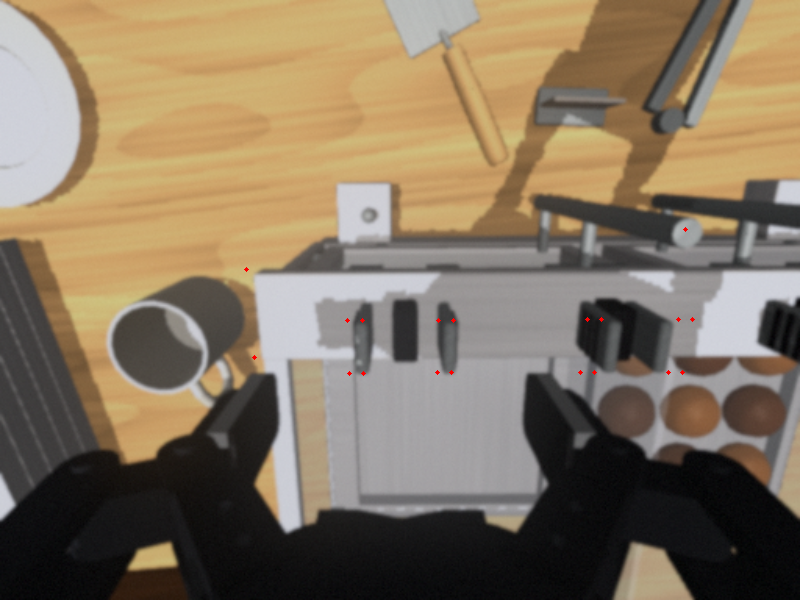

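Free catch is home (tabs 605 and 660 against its block); the hinge tabs are at (363,372) and (449,372), so I shift +3 mm in y and squeeze.

Request:
drive_tool(deltas=[{"travel": [0,3,20],"twist": [0,0,0],"grip": 80},{"travel": [0,0,30],"twist": [0,0,0],"grip": 80},{"travel": [0,0,13],"twist": [0,0,0],"grip": 80},{"travel": [0,0,0],"twist": [0,0,0],"grip": 50},{"travel": [0,0,0],"twist": [0,0,0],"grip": 36},{"travel": [0,0,0],"twist": [0,0,0],"grip": 26},{"travel": [0,0,0],"twist": [0,0,0],"grip": 26},{"travel": [0,0,0],"twist": [0,0,0],"grip": 26}], grip_force=40)

```text
clock: 7.35
position: [0.6077, -0.1773, 0.2207]
eef_rot: [0.002, 0.054, 0.999, -0.004]
ft_force: [-4.8, -9.8, 6.6]
finger_gap: 0.0268
grip_force: 28.6
```

Request:
drive_tool(deltas=[{"travel": [0,0,0],"twist": [0,0,0],"grip": 26},{"travel": [0,0,0],"twist": [0,0,0],"grip": 26}], grip_force=40)

```text
clock: 7.6
position: [0.6077, -0.1773, 0.2206]
eef_rot: [0.002, 0.054, 0.999, -0.004]
ft_force: [-4.2, -10.1, 6.0]
finger_gap: 0.0266
grip_force: 28.6
```

Both catches home. Now to the bar.

Request:
drive_tool(deltas=[{"travel": [0,0,0],"twist": [0,0,0],"grip": 70},{"travel": [0,0,0],"twist": [0,0,0],"grip": 70},{"travel": [0,0,0],"twist": [0,0,0],"grip": 70},{"travel": [0,0,-45],"twist": [0,0,0],"grip": 70},{"travel": [0,0,-35],"twist": [0,0,0],"grip": 70},{"travel": [26,53,0],"twist": [0,0,0],"grip": 70},{"travel": [26,53,0],"twist": [0,0,0],"grip": 70},{"travel": [0,0,0],"twist": [0,0,0],"grip": 70}], grip_force=80)

```text
clock: 8.6
position: [0.5661, -0.0587, 0.2974]
eef_rot: [0.0, 0.051, 0.999, 0.0]
ft_force: [0.5, -0.6, 0.0]
finger_gap: 0.0701
grip_force: 0.0
```

```bash
python3 - <<'E'
from ov import *
plan([.567,-.0657,.217],-.107,1)
overlay(np.array([.6126,-.0253,0]),-.107,"w4.png")
E
```

```text
t 8.6 pos [ 0.5661 -0.0587  0.2974] gap 0.07011671893847708 F [ 0.5 -0.6  0. ]
travel [-1.6 -6.9 80.4] twist [0.05 0.01 0.26]
```

View pics/w4.png

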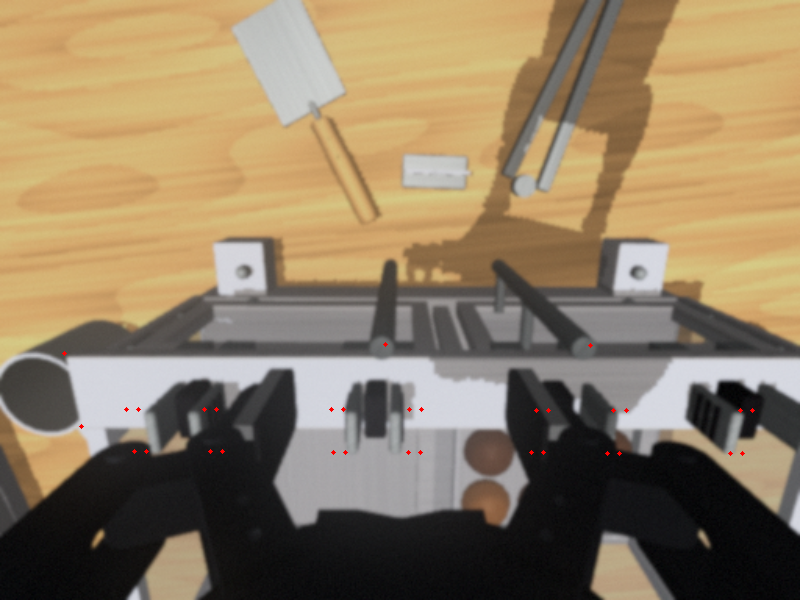

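Both catches are home; the bar top is at (381,346), ~8 mm to the right of the finger midline. Descending on it.

Request:
drive_tool(deltas=[{"travel": [-1,-8,10],"twist": [0,0,0],"grip": 70},{"travel": [0,0,35],"twist": [0,0,0],"grip": 70},{"travel": [0,0,35],"twist": [0,0,0],"grip": 70},{"travel": [0,0,0],"twist": [0,0,0],"grip": 40},{"travel": [0,0,0],"twist": [0,0,0],"grip": 20},{"travel": [0,0,0],"twist": [0,0,0],"grip": 6},{"travel": [0,0,0],"twist": [0,0,0],"grip": 6},{"travel": [0,0,0],"twist": [0,0,0],"grip": 6}], grip_force=80)

```text
clock: 9.65
position: [0.5682, -0.0677, 0.2192]
eef_rot: [0.002, 0.053, 0.999, 0.002]
ft_force: [-0.7, 10.3, 4.4]
finger_gap: 0.01
grip_force: 77.9
```

```bash
python3 - <<'E'
from h import *
s=manip.sense();p=s["position"];print(s["clock"],p,s["finger_gap"],s["grip_force"],s["ft_force"])
# steps along the arc, tool axes (x = toward robot, y = case left), fixed orientation
th=np.array([0,.04,.09,.15,.22,.3,.38,.46,.54,.62,.7,.78,.86,.94,1.02,1.1,1.18,1.26,1.34,1.4,1.45])
b=np.c_[-.168*np.sin(th)-.041*np.cos(th),.168*np.cos(th)-.041*np.sin(th)]*1e3
d=np.diff(b,axis=0);print(np.c_[th[1:],-d[:,0],d[:,1]].round(1).tolist())
print((b[-1]-b[0]).round(1))
E
```

```text
9.65 [ 0.56819109 -0.06774567  0.21923247] 0.009999571442414585 77.90663838386536 [-0.70872672 10.30933195  4.42014328]
[[0.0, 6.7, -1.8], [0.1, 8.2, -2.6], [0.2, 9.7, -3.6], [0.2, 11.0, -5.0], [0.3, 12.1, -6.6], [0.4, 11.6, -7.6], [0.5, 10.9, -8.5], [0.5, 10.2, -9.3], [0.6, 9.4, -10.1], [0.7, 8.6, -10.8], [0.8, 7.7, -11.5], [0.9, 6.8, -12.1], [0.9, 5.8, -12.6], [1.0, 4.8, -13.0], [1.1, 3.7, -13.3], [1.2, 2.6, -13.6], [1.3, 1.5, -13.7], [1.3, 0.4, -13.8], [1.4, -0.4, -10.4], [1.4, -0.8, -8.6]]
[-130.7 -188.5]
```

Bar gripped. Swing along the arc.

Request:
drive_tool(deltas=[{"travel": [6.7,-1,0],"twist": [0,0,0],"grip": 6},{"travel": [8.2,-2.3,0],"twist": [0,0,0],"grip": 6},{"travel": [9.7,-3.5,0],"twist": [0,0,0],"grip": 6},{"travel": [11,-5,0],"twist": [0,0,0],"grip": 6}], grip_force=80)

```text
clock: 10.15
position: [0.5315, -0.0765, 0.2192]
eef_rot: [0.002, 0.053, 0.999, 0.001]
ft_force: [1.4, 7.0, 2.5]
finger_gap: 0.0099
grip_force: 78.2
```

Request:
drive_tool(deltas=[{"travel": [12.1,-6.6,0],"twist": [0,0,0],"grip": 6},{"travel": [11.6,-7.6,0],"twist": [0,0,0],"grip": 6},{"travel": [10.9,-8.5,0],"twist": [0,0,0],"grip": 6},{"travel": [10.2,-9.3,0],"twist": [0,0,0],"grip": 6}], grip_force=80)

```text
clock: 10.65
position: [0.483, -0.1023, 0.2192]
eef_rot: [0.001, 0.052, 0.999, 0.003]
ft_force: [3.3, 16.8, 4.3]
finger_gap: 0.0104
grip_force: 78.7
```

Request:
drive_tool(deltas=[{"travel": [9.4,-10.1,0],"twist": [0,0,0],"grip": 6},{"travel": [8.6,-10.8,0],"twist": [0,0,0],"grip": 6},{"travel": [7.7,-11.5,0],"twist": [0,0,0],"grip": 6},{"travel": [6.8,-12.1,0],"twist": [0,0,0],"grip": 6},{"travel": [5.8,-12.6,0],"twist": [0,0,0],"grip": 6},{"travel": [4.8,-13,0],"twist": [0,0,0],"grip": 6}], grip_force=80)

```text
clock: 11.4
position: [0.4312, -0.1694, 0.2189]
eef_rot: [-0.001, 0.053, 0.999, 0.001]
ft_force: [-9.8, 3.2, 6.8]
finger_gap: 0.0098
grip_force: 79.9
```

Request:
drive_tool(deltas=[{"travel": [3.7,-13.3,0],"twist": [0,0,0],"grip": 6},{"travel": [2.6,-13.6,0],"twist": [0,0,0],"grip": 6},{"travel": [1.5,-13.7,0],"twist": [0,0,0],"grip": 6},{"travel": [0.4,-13.8,0],"twist": [0,0,0],"grip": 6},{"travel": [-0.4,-10.4,0],"twist": [0,0,0],"grip": 6},{"travel": [-0.8,-8.6,0],"twist": [0,0,0],"grip": 6},{"travel": [0,0,0],"twist": [0,0,0],"grip": 6},{"travel": [0,0,0],"twist": [0,0,0],"grip": 6}], grip_force=80)

```text
clock: 12.4
position: [0.4188, -0.2435, 0.2188]
eef_rot: [0.002, 0.053, 0.999, -0.001]
ft_force: [2.4, 1.5, 7.5]
finger_gap: 0.01
grip_force: 79.9
```

```bash
python3 - <<'E'
from h import *
s=manip.sense();p=s["position"];print(p,s["finger_gap"],s["ft_force"],np.abs(s["joint_vel"]).max())
h=np.array([.5898,-.2371]);r=Ro.from_euler("z",.107).as_matrix()[:2,:2]@(p[:2]-h)
print("radius",np.hypot(*r),"theta",np.arctan2(-r[0],r[1])-np.arctan2(.041,.168))
a=manip.capture("top");cv2.imwrite("pics/end.png",cv2.resize(a[130:260,160:360],(800,520)))
E
```

```text
[ 0.41880836 -0.24353357  0.21879058] 0.010039139721032788 [2.40676193 1.45484659 7.51493142] 0.0025445178931555877
radius 0.17111262897519222 theta 1.476035020477297
```

View pics/end.png

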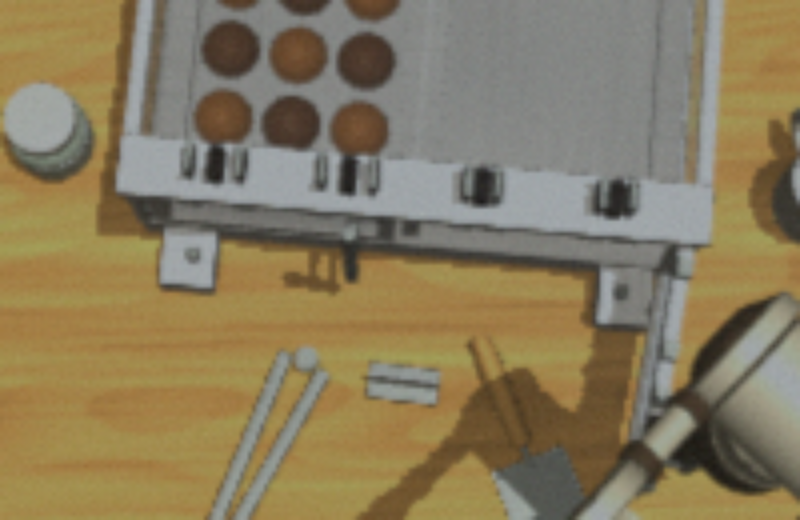

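The right gate stands square to the front (edge from (680,250) to (640,440)). Its tabs are in at (482,186) and (614,197), the left gate is shut with its tabs out, and the counter items look undisturbed.

```bash
python3 -c "
from workcell import manip
print(manip.hand_in())"
```

```text
the job is handed in; nothing more can be done
None
```

The right gate, in front of the empty tray, is open to about 1.48 rad and still held by its bar, with both its catches squeezed in; the left gate is shut with its tabs out, the counter items look undisturbed in the last picture, and the job is handed in with no verdict returned.

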